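Clamp the desk lamp with its U-bolt

ROBOT

A 6-joint arm with a two-finger parallel gripper is mounted at the origin on the work surface. World frame = base frame: x ahead of the robot, y to its left, z up, the work surface at z = 0. Lengths are in m, angles in rad, forces in N, time in s.
With the tool pointing down it reaches from about 0.225 to 0.875 m from the base axis. Payload 3.4 kg.
Tool frame: the origin (TCP) lies at the very end of the fingers, on their centre line; the grasp point (between the pads) lies 19 mm behind it; z points along the fingers, x is the direction in which the jaws open and shut, and the axes are right-handed (so a half turn about z gives the same grasp; the last joint's range is limited). The gripper opens to 85 mm and grips with 20 to 120 N. Pads are 22 mm wide; open, the fingers measure 114 mm over their backs; the gripper's body (76 mm by 85 mm) begins 54 mm behind the grasp point. The pads swing forward as they close: fully open they stand 13 mm farther back than shut.
Start: joints at [1.126, 0.276, 1.505, -0, 1.361, -0.121], TCP at [0.183, 0.545, 0.231] pointing down, gripper open.
Joint ranges: [-2.89, 2.89], [-0.75, 2.08], [0.22, 2.7], [-1.18, 4.32], [0.11, 2.71], [-2.7, 2.7]. Speed limits (rad/s): [2.57, 2.57, 3.14, 3.14, 3.14, 3.14].

INTERFACE

Orientations are given as a unit quaternion [w, x, y, z].
In Python, from rig import manip gives the robot as it stands.
- The arm moves only by the tool carry_out, never from a script. Its argument "series" is a list of rows, each a list of 2 entries, a list of its own where there are three numbers: the shift along the tool's x, y, z in mm, then the turn about the tool's z in degrees. A call has 1 to 10 rows; each row shifts and turns the pose as measured when the row begins, along the tool's axes as they then stand; what a row does not reach is not made up. A row lasts 1/12 s, in which the tool goes at most 41.7 mm and 7.16 degrees, less where a joint would pass 70% of its speed; a pose out of reach is approached as far as the arm can. A call is refused whole if a number of a shift passes 41.7 or a number of a turn 7.16, either way. A call with a gripper value outside its range is refused whole. "fingers" is the finger opening in mm, from 0 to 85.4, set as the call begins (left out, the last holds). The fingers move at their own pace and stop on an object; "squeeze" is the grip in N (left out, the last holds). Time passes only in rows, so rows that do not move let the fingers close. It gives the time, the measured TCP pose, the force and the opening at its end, in the units of the state.
- manip.get_state(): the state, without advancing time (a new reading comes with each control period).
- manip.get_image(name): name is "side" or "top"; returns a dict with "frame" (480x640x3 uint8, blue, green, red), "K" (3x3 intrinsics, pixels), "rvec" (rotation vector, rad) and "tvec" (3), from world to camera coordinates, as OpenCV has them. Camera axes: x right, y down, z forward; pixel columns grow to the right and rows downward; lengths in m; the calibration is good to about 2 mm. A picture is of the moment at which its call begins. There is no depth.
- manip.sign_off(): hands the job in, once; it reports no verdict.
The state is a dict: "clock": time; "qpos": joint angles; "qd": joint speeds; "effort": joint torques, N m; "position": TCP position; "ee_rot": TCP orientation; "contact_force": force on the tool from outside, world axes, zero at the start; "moment": the same for the moment, N m; "width": finger opening in m.
Only numpy, scipy, OpenCV 4.12 (cv2) and the standard library are available. Lean on these libraries where they do the work, as an engineer would, in place of code of your own. Each camera call takes 0.05 s, during which the arm holds its last target. There are 200 camera calls.

TASK

Take the orange-topped U-bolt off the wooden hanger, straddle the lamp's foot tube with it and feed both legs together through the two holes of the yellow bracket. Then press it fully home against the stiff rubber grips, gently and without forcing it, until its orange crown sits down on the tube, and let go. Leave the cup, the tissue box and the plant where they are.

Things in the scene. Friction and masses are not known exactly. Their poses are not given: they have to be found in the camera images.
- ubolt: Loose U-bolt, 120 g: orange crown block 14 (x) x 48 (y) x 28 (z) mm, two round steel legs 8 mm thick at y = +20 and -20 mm, reaching 72 mm below the crown, last 4 mm tapered to 5 mm. Origin: centre of the crown's flat underside; z up out of the crown, legs along -z. A half turn about z changes nothing. Starts hanging astride the hanger's bar.
- hanger: Fixed wooden hanger: foot 120 x 90 x 12 mm with an upright bar 120 mm long (x), 26 mm thick (y), whose top is 92 mm above the desk. Origin: centre of the underside, on the desk; z up. The U-bolt's crown rests on the bar's top, one leg on each side.
- lamp: Fixed desk lamp; origin on the desk, z up. Its foot tube, 28 mm diameter, lies level along x from -75 to +170 mm at y = 0, axis 70 mm and top 84 mm above the desk. A black block 57 mm high holds it at x = 120 to 170 mm; there a stem rises to a white head 160 mm high (x = 135 to 255 mm). The yellow bracket stands under the tube near the origin. Pushing the U-bolt with over 35 N is forcing.
- bracket_mark (a point): Point at lamp x = y = 0, 50 mm up: level of the bracket plate's top. Plate 60 (x) x 100 (y) x 14 mm; its two holes, 10 (x) by 12 (y) mm, through its middle, lie at y = +20 and -20 mm, either side of the tube. The bracket was shoved along the tube: both holes stand 3 to 21 mm from this mark along lamp +x, how far no reading shows. Find them by feel or by eye; it does not slide in the work.
- seat (a point): Top of the tube above the mark, 84 mm up. Home, the crown's underside rests on the tube at this height, y axis across the tube, tips 12 mm above the desk in free space; along the tube it lies where the holes are. Sprung rubber grips under the plate rub on the legs over about the last 20 mm: very roughly 5 to 15 N pushes it down (keep it upright), it does not fall in by its weight and stays where left.
- cup: Bystander: loose white paper cup, 76 mm across, 100 mm high. Origin: centre of its underside.
- tissues: Bystander: loose white and blue tissue box 115 x 115 x 110 mm. Origin: centre of its underside.
- plant: Bystander: loose terracotta pot, 90 mm across and 75 mm high, with stiff green leaves up to 220 mm high. Origin: centre of its underside.
Mind the look-alikes: they are no part of the job. There is more than one size of the ubolt; the job needs the larger.

How it is judged:
By the outcome, as a careful person would: the job done as asked, in the order asked, and still so for the second after the job is handed in, with the robot touching nothing.
It also fails if it takes over 64 s, if anything falls off the work surface, if the arm or the gripper's body presses on something with over 40 N, if the wrist force passes 120 N, or if a joint passes its speed limit or range.

## Working session

There is one attempt and no reset: what is moved stays moved. The work goes in short steps, Python scripts to look and compute and a tool call to move; the robot and the scene stay as the last step left them, time stands still between calls to the robot, and variables do not carry over. Pictures are saved under pics/ and viewed, about 8 in all and at most 12, crops included, and the job is handed in when it is done.

Besides the shell and the picture viewer there is one more tool, called after "Emit:" by a JSON object that holds its "api" and its "payload". carry_out: Moves the arm, as the interface text tells. Its arguments: {"type":"object","properties":{"series":{"type":"array","items":{"type":"array"}},"fingers":{"type":"number"},"squeeze":{"type":"number"}},"required":["series"]}

```bash
mkdir -p pics; ls; cat > h.py <<'E'
import numpy as np, cv2
from rig import manip
def snap(n,f,crop=None,s=1):
    d=manip.get_image(n); np.savez('pics/'+f+'.npz',**{k:np.array(d[k]) for k in('K','rvec','tvec')}); im=d['frame']
    cv2.imwrite('pics/'+f+'_full.png',im)
    if crop: x0,y0,x1,y1=crop; im=im[y0:y1,x0:x1]
    cv2.imwrite('pics/'+f+'.png',cv2.resize(im,None,fx=s,fy=s,interpolation=cv2.INTER_CUBIC)); return d
def cal(f): d=np.load('pics/'+f+'.npz'); return d['K'],d['rvec'],d['tvec']
def proj(f,p):
    K,r,t=cal(f); return cv2.projectPoints(np.array(p,float).reshape(-1,3),r,t,K,None)[0].reshape(-1,2)
def onz(f,uv,z):
    K,r,t=cal(f); R=cv2.Rodrigues(r)[0]; t=t.ravel(); c=-R.T@t
    v=R.T@np.linalg.inv(K)@np.array([uv[0],uv[1],1.]); return c+v*(z-c[2])/v[2]
E
python3 - <<'E'
from h import *
for n in('side','top'): 
    d=snap(n,n+'0'); K,r,t=cal(n+'0'); print(n,K[0,0],-cv2.Rodrigues(r)[0].T@t.ravel())
s=manip.get_state(); print(s)
E
```

```text
pics
side 588.4384512505342 [0.31406323 0.95725448 0.85308975]
top 574.396514395604 [ 0.4754425  -0.06715295  1.26685934]
{'clock': 0.1, 'qpos': array([ 1.12603049e+00,  2.76500882e-01,  1.50602217e+00,  3.50846075e-05,
        1.36069044e+00, -1.20996462e-01]), 'qd': array([-0.00159775, -0.00159977, -0.00246248,  0.00158562,  0.00051224,
       -0.00042038]), 'effort': array([ 2.49975223e-03, -4.17701375e+01, -2.46405208e+01, -1.13009698e-04,
        5.78083753e-03,  4.01557315e-06]), 'position': array([0.18271674, 0.5446947 , 0.23053758]), 'ee_rot': array([ 3.75292126e-04,  8.11833861e-01,  5.83887938e-01, -7.18492160e-04]), 'contact_force': array([ 0.66354823, -0.82321833,  0.10576249]), 'moment': array([ 0.04178822,  0.03253301, -0.00355341]), 'width': 0.08558651760682395}
```

View pics/top0.png

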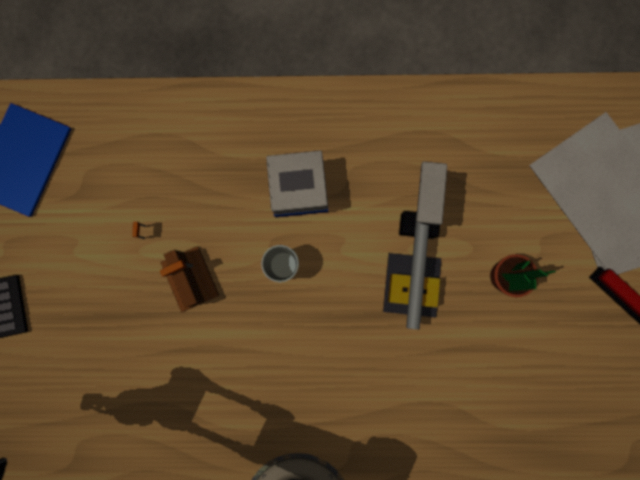

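View pics/side0.png

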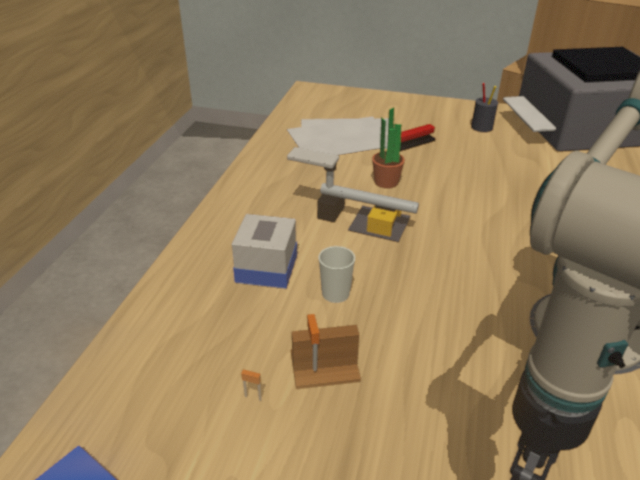

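Top: the large U-bolt is on the hanger at about (173,268), the small one at (145,230). The lamp tube runs (413,325) to (423,225), and the bracket holes are near (405,290) and (425,291). Next I'll zoom in.

```bash
python3 - <<'E'
from h import *
t=cv2.imread('pics/top0_full.png'); t=cv2.convertScaleAbs(t,alpha=1.8)
a=cv2.resize(t[235:315,150:230],None,fx=5,fy=5,interpolation=cv2.INTER_CUBIC)
b=cv2.resize(t[220:340,375:455],None,fx=5,fy=5,interpolation=cv2.INTER_CUBIC)
o=np.zeros((600,800,3),np.uint8); o[:400,:400]=a; o[:,400:]=b; cv2.imwrite('pics/z0.png',o)
E
```

```text
(no output)
```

View pics/z0.png

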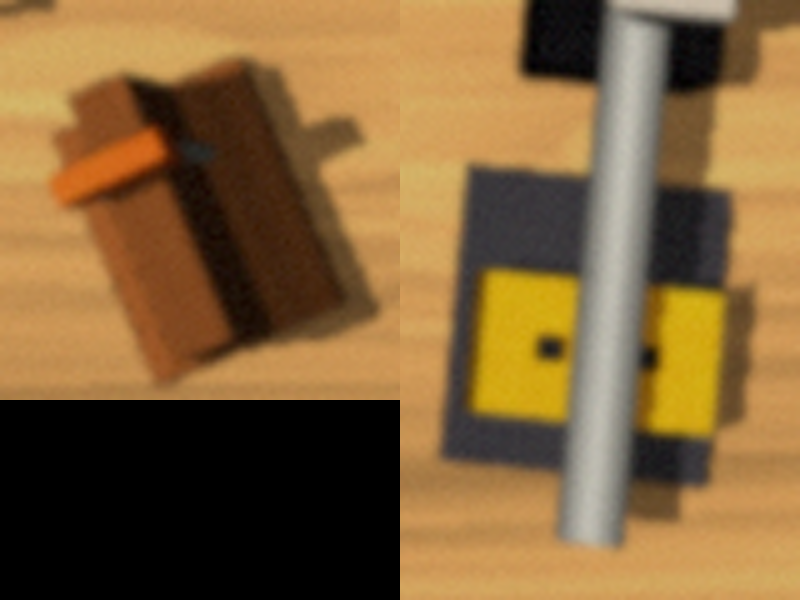

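```bash
cat >> h.py <<'E'
def box(x,y,a,sx,sy,z0,z1):
    c,s=np.cos(a),np.sin(a)
    return np.array([[x+c*u-s*v,y+s*u+c*v,z] for u in(-sx/2,sx/2) for v in(-sy/2,sy/2) for z in(z0,z1)])
E
python3 - <<'E'
from h import *
from scipy.optimize import minimize
def fit(f,roi,lo,hi,z0,z1,sx,sy,x0):
    im=cv2.imread('pics/'+f+'_full.png'); h=cv2.cvtColor(im,cv2.COLOR_BGR2HSV); m=cv2.inRange(h,lo,hi)
    k=np.zeros_like(m); k[roi[1]:roi[3],roi[0]:roi[2]]=m[roi[1]:roi[3],roi[0]:roi[2]]
    S=8
    K=cv2.resize(k[roi[1]:roi[3],roi[0]:roi[2]],None,fx=S,fy=S,interpolation=cv2.INTER_LINEAR)>127
    def cost(p):
        q=proj(f,box(*p,sx,sy,z0,z1)); q=((q-np.array(roi[:2])+.5)*S-.5).astype(np.float32)
        r=np.zeros(K.shape,np.uint8); cv2.fillConvexPoly(r,cv2.convexHull(q).round().astype(np.int32),1)
        return np.logical_xor(r>0,K).sum()/K.sum()
    best=min((minimize(cost,[x0[0],x0[1],a],method='Nelder-Mead',options=dict(initial_simplex=[[x0[0],x0[1],a],[x0[0]+.01,x0[1],a],[x0[0],x0[1]+.01,a],[x0[0],x0[1],a+.2]])) for a in x0[2]),key=lambda r:r.fun)
    print(f,best.x,best.fun,K.sum()/64); return best.x
g=onz('top0',(172.4,268.2),.12); print(g)
fit('top0',(155,250,192,285),(3,190,90),(14,255,255),.092,.120,.014,.048,(g[0],g[1],(.2,.45,.7)))
g2=fit('side0',(300,310,325,348),(3,190,90),(14,255,255),.092,.120,.014,.048,(g[0],g[1],(.2,.45,.7)))
c=lambda x,y:(375+(x-400)/5-.4,220+y/5-.4)
for n,p,z in[('holeL',(550,349),.05),('holeR',(650,357),.05),('TL',(482,268),.05),('TR',(725,290),.05),('BR',(712,437),.05),('BL',(470,415),.05),('tube end',(592,545),.07),('tube far',(640,25),.07)]: print(n,onz('top0',c(*p),z).round(4))
for q in ((417,206),(327,190)): print(onz('side0',q,.07))
E
```

```text
[0.50998621 0.24396823 0.12      ]
top0 [0.51059151 0.2518896  0.33531009] 0.5197095435684648 150.625
side0 [0.51041183 0.24275529 0.3100197 ] 0.6283679753656659 162.375
holeL [ 0.4648 -0.2289  0.05  ]
holeR [ 0.4612 -0.2707  0.05  ]
TL [ 0.499  -0.2008  0.05  ]
TR [ 0.4891 -0.3028  0.05  ]
BR [ 0.4277 -0.296   0.05  ]
BL [ 0.4373 -0.1948  0.05  ]
tube end [ 0.3845 -0.2421  0.07  ]
tube far [ 0.5995 -0.266   0.07  ]
[ 0.38641227 -0.25224152  0.07      ]
[ 0.61387745 -0.26395767  0.07      ]
```

Emit:
{"api": "carry_out", "payload": {"series": [[[-16,36.5,0],0],[[-16,36.5,0],0],[[-16,36.5,0],0],[[-16,36.5,0],0],[[-16,36.5,0],0],[[-16,36.5,0],0],[[-16,36.5,0],0],[[-16,36.5,0],0],[[-16,36.5,0],0],[[-16,36.5,0],0]], "fingers": 85}}

```text
clock: 0.93
position: [0.4822, 0.2724, 0.2243]
ee_rot: [-0.002, 0.807, 0.591, -0.004]
contact_force: [0.0, 0.6, 0.2]
width: 0.085
```

Emit:
{"api": "carry_out", "payload": {"series": [[[0,0,0],7],[[0,0,0],7],[[0,0,0],7],[[0,0,0],7],[[0,0,0],7],[[0,0,0],7],[[0,0,0],6]]}}

```text
clock: 1.52
position: [0.49, 0.2617, 0.2197]
ee_rot: [0.003, 0.98, 0.198, -0.007]
contact_force: [-0.2, 0.8, 0.0]
width: 0.0852
```

```bash
cat >> h.py <<'E'
def pose():
    s=manip.get_state(); w,x,y,z=s['ee_rot']
    from scipy.spatial.transform import Rotation as R
    M=R.from_quat([x,y,z,w]).as_matrix(); return s,s['position'],M,np.degrees(np.arctan2(M[1,0],M[0,0]))
def go(p,a):
    s,q,M,b=pose(); print('t',s['clock'],'pos',q.round(4),'ang',b.round(2),'z',M[:,2].round(3),'F',s['contact_force'].round(1),'w',s['width'])
    print('shift mm',(M.T@(np.array(p)-q)*1e3).round(1),'turn',b-a)
E
python3 - <<'E'
from h import *
go((.510,.244,.095),23)
im=cv2.imread('pics/top0_full.png');h=cv2.cvtColor(im,cv2.COLOR_BGR2HSV)
print(h[268,160:185].tolist())
E
```

```text
t 1.5167 pos [0.49   0.2617 0.2197] ang 22.85 z [-0.013 -0.008 -1.   ] F [-0.2  0.8  0. ] w 0.08520826194306477
shift mm [ 13.5  23.8 124.6] turn -0.15301782577467904
[[18, 147, 113], [16, 157, 112], [14, 174, 101], [13, 201, 100], [12, 207, 106], [12, 213, 110], [13, 219, 113], [13, 222, 115], [13, 220, 116], [13, 218, 117], [13, 224, 117], [13, 222, 116], [13, 222, 116], [13, 222, 116], [12, 220, 116], [13, 227, 111], [12, 225, 109], [12, 227, 99], [12, 232, 88], [11, 235, 77], [12, 239, 63], [11, 245, 52], [9, 224, 41], [8, 224, 33], [11, 216, 26]]
```

Emit:
{"api": "carry_out", "payload": {"series": [[[2,4,12],0],[[2,4,15],0],[[2,4,15],0],[[2,4,15],0],[[2,4,12],0],[[2,4,8],0],[[1,0,4],0],[[0,0,0],0]]}}

```text
clock: 2.18
position: [0.5096, 0.2428, 0.1332]
ee_rot: [0.003, 0.981, 0.196, -0.009]
contact_force: [0.3, -0.4, 0.8]
width: 0.085
```

```bash
python3 - <<'E'
from h import *
go((.510,.244,.096),23)
a=snap('side','s1')['frame'][250:410,220:420]; b=snap('top','t1')['frame'][200:320,120:270]
cv2.imwrite('pics/c1.png',cv2.convertScaleAbs(np.hstack([cv2.resize(a,(400,320)),cv2.resize(b,(400,320))]),alpha=1.5))
E
```

```text
t 2.1833 pos [0.5096 0.2428 0.1332] ang 22.6 z [-0.017 -0.009 -1.   ] F [ 0.3 -0.4  0.8] w 0.0849600283663232
shift mm [ 1.5 -1.  37.2] turn -0.39652883085554436
```

View pics/c1.png

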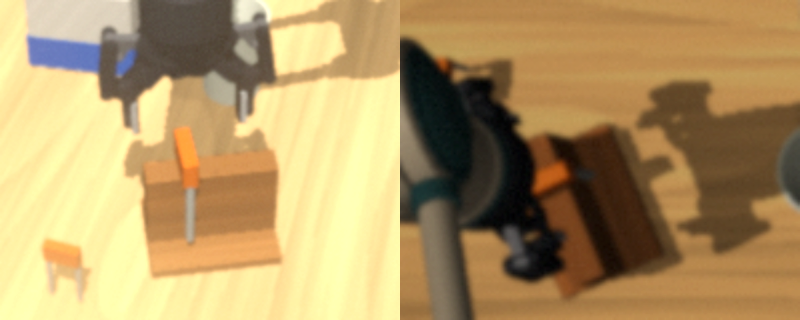

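The side view shows the fingers at (132,128) and (243,118), straddling the crown at (187,157), so it's centred. I'll go down and close.

Emit:
{"api": "carry_out", "payload": {"series": [[[1,-1,10],0],[[0,0,10],0],[[0,0,10],0],[[0,0,6],0],[[0,0,2],0],[[0,0,0],0]]}}

```text
clock: 2.78
position: [0.5107, 0.2456, 0.0946]
ee_rot: [0.002, 0.98, 0.197, -0.006]
contact_force: [-0.3, -0.2, 0.9]
width: 0.0852
```

```bash
python3 - <<'E'
from h import *
go((.510,.244,.096),23)
E
```

```text
t 2.7833 pos [0.5107 0.2456 0.0946] ang 22.69 z [-0.011 -0.007 -1.   ] F [-0.3 -0.2  0.9] w 0.08523066199692492
shift mm [-1.3  1.2 -1.4] turn -0.31398197171882103
```

Emit:
{"api": "carry_out", "payload": {"series": [[[-1,1,-2],0],[[0,0,0],0],[[0,0,0],0],[[0,0,0],0],[[0,0,0],0],[[0,0,0],0],[[0,0,0],0],[[0,0,0],0],[[0,0,0],0],[[0,0,0],0]], "fingers": 0, "squeeze": 60}}

```text
clock: 3.62
position: [0.5108, 0.2443, 0.0978]
ee_rot: [0.002, 0.98, 0.197, -0.005]
contact_force: [-0.5, 0.5, -1.1]
width: 0.0127
```

```bash
python3 - <<'E'
from h import *
go((.510,.244,.096),23)
E
```

```text
t 3.6167 pos [0.5108 0.2443 0.0978] ang 22.68 z [-0.009 -0.006 -1.   ] F [-0.5  0.5 -1.1] w 0.012658062040624413
shift mm [-0.9 -0.   1.8] turn -0.3152921525719883
```

Emit:
{"api": "carry_out", "payload": {"series": [[[0,0,-6],0],[[0,0,-12],0],[[0,0,-18],0],[[0,0,-20],0],[[0,0,-20],0],[[0,0,-20],0],[[0,0,-18],0],[[0,0,-12],0],[[0,0,-6],0],[[0,0,0],0]]}}

```text
clock: 4.45
position: [0.5103, 0.2446, 0.2369]
ee_rot: [0.002, 0.98, 0.197, -0.008]
contact_force: [0.1, 0.3, -0.8]
width: 0.0129
```

```bash
python3 - <<'E'
from h import *
go((.463,-.250,.22),-5.7)
a=snap('side','s2')['frame'][200:400,200:450]; 
cv2.imwrite('pics/c2.png',cv2.convertScaleAbs(cv2.resize(a,(750,600)),alpha=1.3))
E
```

```text
t 4.45 pos [0.5103 0.2446 0.2369] ang 22.69 z [-0.014 -0.008 -1.   ] F [ 0.1  0.3 -0.8] w 0.012900008599475491
shift mm [-234.1  438.    21.3] turn 28.390255502475323
```

View pics/c2.png

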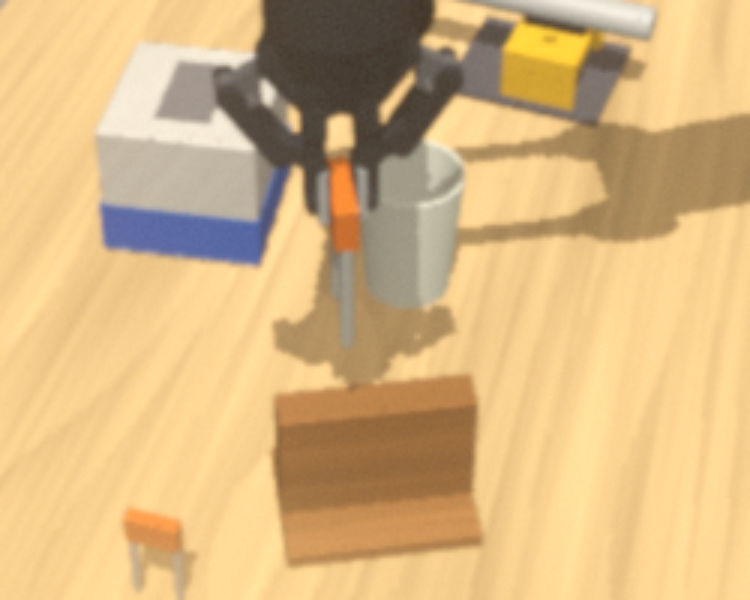

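Held well: the crown is between the pads at (343,190) and the legs hang straight. Carrying it to the lamp.

Emit:
{"api": "carry_out", "payload": {"series": [[[-8,15,0],0],[[-14,26,0],0],[[-16,30,0],0],[[-16,30,0],0],[[-16,30,0],0],[[-16,30,0],0],[[-16,30,0],0],[[-16,30,0],0],[[-16,30,0],0],[[-16,30,0],0]]}}

```text
clock: 5.33
position: [0.4736, -0.0777, 0.2265]
ee_rot: [-0.002, 0.979, 0.203, -0.017]
contact_force: [0.8, 0.3, -1.8]
width: 0.0128
```

Emit:
{"api": "carry_out", "payload": {"series": [[[-16,30,0],0],[[-16,30,0],0],[[-16,30,0],0],[[-14,26,0],0],[[-8,15,0],0],[[0,0,0],6],[[0,0,0],6],[[0,0,0],6],[[0,0,0],6],[[0,0,0],4]]}}

```text
clock: 6.17
position: [0.4511, -0.2396, 0.2136]
ee_rot: [-0.002, 0.998, -0.057, -0.028]
contact_force: [0.6, 0.4, -1.9]
width: 0.0128
```

```bash
python3 - <<'E'
from h import *
go((.463,-.250,.20),-5.7)
E
```

```text
t 6.1667 pos [ 0.4511 -0.2396  0.2136] ang -6.53 z [-0.055  0.006 -0.998] F [ 0.6  0.4 -1.9] w 0.01279807386622853
shift mm [13.8  8.9 12.8] turn -0.8304300819210129
```

```bash
python3 - <<'E'
from h import *
print(pose()[0]['qpos'].round(4), pose()[0]['qd'].round(3)); go((.463,-.250,.20),-5.7)
E
```

```text
[-0.6058  0.2193  1.6302 -0.0269  1.3414 -0.485 ] [-0.008  0.016  0.024  0.001 -0.004  0.858]
t 6.1667 pos [ 0.4511 -0.2396  0.2136] ang -6.53 z [-0.055  0.006 -0.998] F [ 0.6  0.4 -1.9] w 0.01279807386622853
shift mm [13.8  8.9 12.8] turn -0.8304300819210129
```

Emit:
{"api": "carry_out", "payload": {"series": [[[3,2,0],0],[[3,2,0],0],[[3,2,0],0],[[3,2,0],0],[[0,0,0],0],[[0,0,0],0]]}}

```text
clock: 6.67
position: [0.4616, -0.2489, 0.2086]
ee_rot: [-0.004, 0.998, -0.055, -0.031]
contact_force: [0.1, -0.5, -1.3]
width: 0.0126
```

```bash
python3 - <<'E'
from h import *
print(pose()[0]['qpos'].round(4), pose()[0]['qd'].round(3)); go((.463,-.250,.20),-5.7)
E
```

```text
[-0.6088  0.247   1.6052 -0.0269  1.3463 -0.4927] [ 0.001  0.012 -0.008 -0.001 -0.006 -0.008]
t 6.6667 pos [ 0.4616 -0.2489  0.2086] ang -6.26 z [-0.062  0.011 -0.998] F [ 0.1 -0.5 -1.3] w 0.012603877476758386
shift mm [2.  1.  8.5] turn -0.5555186393637932
```

Emit:
{"api": "carry_out", "payload": {"series": [[[0,0,0],0],[[0,0,0],0],[[0,0,0],0],[[0,0,0],0],[[0,0,0],0],[[0,0,0],0]]}}

```text
clock: 7.17
position: [0.4616, -0.2486, 0.2089]
ee_rot: [-0.004, 0.998, -0.054, -0.031]
contact_force: [1.0, 1.0, -2.2]
width: 0.0127
```

```bash
python3 - <<'E'
from h import *
print(pose()[0]['qpos'].round(4), pose()[0]['qd'].round(3)); go((.463,-.250,.20),-5.7)
E
```

```text
[-0.6084  0.2464  1.6053 -0.0269  1.3466 -0.4938] [ 0.001 -0.002  0.001  0.001 -0.001 -0.001]
t 7.1667 pos [ 0.4616 -0.2486  0.2089] ang -6.17 z [-0.061  0.011 -0.998] F [ 1.   1.  -2.2] w 0.01269925528716472
shift mm [2.1 1.3 8.8] turn -0.4734739308827658
```

Emit:
{"api": "carry_out", "payload": {"series": [[[0,0,-10],0],[[0,0,-10],0],[[0,0,-10],0]]}}

```text
clock: 7.42
position: [0.4621, -0.2479, 0.2392]
ee_rot: [-0.005, 0.998, -0.054, -0.033]
contact_force: [0.8, 0.1, -0.5]
width: 0.013
```

```bash
python3 - <<'E'
from h import *
print(pose()[0]['qpos'].round(4), pose()[0]['qd'].round(3)); go((.463,-.250,.20),-5.7)
E
```

```text
[-0.6069  0.231   1.5498 -0.0264  1.4225 -0.4943] [ 0.007 -0.067 -0.252  0.001  0.305 -0.003]
t 7.4167 pos [ 0.4621 -0.2479  0.2392] ang -6.17 z [-0.065  0.014 -0.998] F [ 0.8  0.1 -0.5] w 0.012955140546759553
shift mm [ 3.7  2.2 39.1] turn -0.4663660143659847
```

Emit:
{"api": "carry_out", "payload": {"series": [[[0,0,10],0],[[0,0,10],0],[[0,0,10],0]]}}

```text
clock: 7.67
position: [0.4637, -0.2499, 0.2139]
ee_rot: [-0.001, 0.998, -0.054, -0.027]
contact_force: [0.7, -0.4, -1.7]
width: 0.0129
```

```bash
python3 - <<'E'
from h import *
print(pose()[0]['qpos'].round(4), pose()[0]['qd'].round(3)); go((.463,-.250,.20),-5.7)
E
```

```text
[-0.6082  0.2421  1.5981 -0.0269  1.3495 -0.4939] [-0.005  0.073  0.242 -0.    -0.302  0.002]
t 7.6667 pos [ 0.4637 -0.2499  0.2139] ang -6.17 z [-0.054  0.006 -0.999] F [ 0.7 -0.4 -1.7] w 0.012938506788706332
shift mm [ 0.1  0.2 13.9] turn -0.4729849425740156
```

Emit:
{"api": "carry_out", "payload": {"series": [[[0,0,0],0],[[0,0,0],0]]}}

```text
clock: 7.83
position: [0.4616, -0.2485, 0.2101]
ee_rot: [-0.003, 0.998, -0.054, -0.03]
contact_force: [0.4, -0.2, -0.3]
width: 0.013
```

```bash
python3 - <<'E'
from h import *
print(pose()[0]['qpos'].round(4), pose()[0]['qd'].round(3)); go((.463,-.250,.20),-5.7)
E
```

```text
[-0.6083  0.2446  1.6046 -0.0269  1.3474 -0.4938] [-0.001  0.016  0.042 -0.001 -0.012 -0.001]
t 7.8333 pos [ 0.4616 -0.2485  0.2101] ang -6.17 z [-0.06   0.01  -0.998] F [ 0.4 -0.2 -0.3] w 0.012950060491039727
shift mm [ 2.2  1.4 10. ] turn -0.46847956617562136
```

Emit:
{"api": "carry_out", "payload": {"series": [[[0,0,-10],0],[[0,0,10],0],[[0,0,-10],0],[[0,0,10],0],[[0,0,-10],0],[[0,0,10],0],[[0,0,0],0],[[0,0,0],0]]}}

```text
clock: 8.5
position: [0.4619, -0.2487, 0.2113]
ee_rot: [-0.003, 0.998, -0.054, -0.03]
contact_force: [1.0, 0.3, -0.7]
width: 0.0124
```

```bash
python3 - <<'E'
from h import *
print(pose()[0]['qpos'].round(4), pose()[0]['qd'].round(3)); go((.463,-.250,.20),-5.7)
E
```

```text
[-0.6082  0.2443  1.6019 -0.0268  1.3503 -0.4939] [-0.001  0.009  0.031 -0.     0.007  0.001]
t 8.5 pos [ 0.4619 -0.2487  0.2113] ang -6.17 z [-0.06   0.01  -0.998] F [ 1.   0.3 -0.7] w 0.012403865720080443
shift mm [ 1.9  1.2 11.2] turn -0.4678403193847229
```

Emit:
{"api": "carry_out", "payload": {"series": [[[0,-5,0],0],[[0,-5,0],0],[[0,-5,0],0],[[0,5,0],0],[[0,5,0],0],[[0,5,0],0],[[0,0,0],0],[[0,0,0],0]]}}

```text
clock: 9.17
position: [0.462, -0.2484, 0.212]
ee_rot: [-0.003, 0.998, -0.053, -0.03]
contact_force: [0.9, -0.2, -1.0]
width: 0.0127
```

```bash
python3 - <<'E'
from h import *
print(pose()[0]['qpos'].round(4), pose()[0]['qd'].round(3)); go((.463,-.250,.20),-5.7)
E
```

```text
[-0.6075  0.2436  1.6012 -0.0271  1.3512 -0.4939] [-0.013  0.006 -0.007 -0.01  -0.005 -0.005]
t 9.1667 pos [ 0.462  -0.2484  0.212 ] ang -6.13 z [-0.06   0.009 -0.998] F [ 0.9 -0.2 -1. ] w 0.012684908396264917
shift mm [ 1.9  1.5 11.9] turn -0.4275219388007434
```

Emit:
{"api": "carry_out", "payload": {"series": [[[0,-20,0],0],[[0,-20,0],0],[[0,-20,0],0],[[0,-20,0],0],[[0,0,0],0],[[0,0,0],0],[[0,0,0],0]]}}

```text
clock: 9.75
position: [0.471, -0.1692, 0.2117]
ee_rot: [-0.003, 0.998, -0.056, -0.03]
contact_force: [-0.6, 0.0, -2.1]
width: 0.0126
```

```bash
python3 - <<'E'
from h import *
print(pose()[0]['qpos'].round(4), pose()[0]['qd'].round(3)); go((.463,-.250,.20),-5.7)
E
```

```text
[-0.4697  0.209   1.6493 -0.02    1.3403 -0.3526] [-0.003  0.001 -0.004 -0.015 -0.009 -0.006]
t 9.75 pos [ 0.471  -0.1692  0.2117] ang -6.41 z [-0.059  0.008 -0.998] F [-0.6  0.  -2.1] w 0.012563286506383284
shift mm [ 1.7 81.2 11.4] turn -0.7115475835720888
```

Emit:
{"api": "carry_out", "payload": {"series": [[[0,20,0],0],[[0,20,0],0],[[0,20,0],0],[[0,20,0],0],[[0,0,0],0],[[0,0,0],0],[[0,0,0],0]]}}

```text
clock: 10.33
position: [0.4612, -0.2576, 0.2113]
ee_rot: [-0.001, 0.998, -0.058, -0.03]
contact_force: [0.5, -0.6, -1.1]
width: 0.0129
```

```bash
python3 - <<'E'
from h import *
print(pose()[0]['qpos'].round(4), pose()[0]['qd'].round(3)); go((.463,-.250,.20),-5.7)
E
```

```text
[-0.6206  0.2483  1.5965 -0.0302  1.3487 -0.497 ] [-0.014  0.002 -0.001  0.014  0.01   0.   ]
t 10.3333 pos [ 0.4612 -0.2576  0.2113] ang -6.65 z [-0.059  0.006 -0.998] F [ 0.5 -0.6 -1.1] w 0.012933548580793128
shift mm [ 1.6 -7.7 11.2] turn -0.9540020389928632
```

Emit:
{"api": "carry_out", "payload": {"series": [[[-15,0,0],0],[[-15,0,0],0],[[-15,0,0],0],[[0,0,0],0],[[0,0,0],0],[[0,0,0],0]]}}

```text
clock: 10.83
position: [0.4139, -0.2493, 0.2138]
ee_rot: [-0.002, 0.998, -0.057, -0.03]
contact_force: [0.8, -0.7, -0.6]
width: 0.0129
```

```bash
python3 - <<'E'
from h import *
print(pose()[0]['qpos'].round(4), pose()[0]['qd'].round(3)); go((.463,-.250,.20),-5.7)
E
```

```text
[-0.6635  0.1794  1.6827 -0.0308  1.331  -0.5407] [ 0.006 -0.009  0.001  0.006 -0.013  0.001]
t 10.8333 pos [ 0.4139 -0.2493  0.2138] ang -6.57 z [-0.059  0.008 -0.998] F [ 0.8 -0.7 -0.6] w 0.01289414413546767
shift mm [49.5 -4.9 10.9] turn -0.8659531010544832
```

Emit:
{"api": "carry_out", "payload": {"series": [[[15,0,0],0],[[15,0,0],0],[[15,0,0],0],[[0,0,0],0],[[0,0,0],0],[[0,0,0],0]]}}

```text
clock: 11.33
position: [0.4674, -0.2548, 0.2106]
ee_rot: [-0.002, 0.998, -0.056, -0.027]
contact_force: [-0.0, 0.7, -0.7]
width: 0.0125
```

```bash
python3 - <<'E'
from h import *
print(pose()[0]['qpos'].round(4), pose()[0]['qd'].round(3)); go((.463,-.250,.20),-5.7)
E
```

```text
[-0.6121  0.2529  1.5916 -0.0264  1.3458 -0.4935] [ 0.01   0.017 -0.009 -0.003  0.012  0.001]
t 11.3333 pos [ 0.4674 -0.2548  0.2106] ang -6.42 z [-0.054  0.007 -0.998] F [-0.   0.7 -0.7] w 0.012544870662674871
shift mm [-4.3 -4.3 10.8] turn -0.7197693727142562
```

Emit:
{"api": "carry_out", "payload": {"series": [[[-10,0,0],0],[[-14,0,0],0],[[-14,0,0],0],[[-10,0,0],0],[[0,0,0],0],[[24,0,0],0],[[24,0,0],0],[[0,0,0],0],[[0,0,0],0],[[0,0,0],0]]}}

```text
clock: 12.17
position: [0.4574, -0.2527, 0.2113]
ee_rot: [-0.002, 0.998, -0.058, -0.029]
contact_force: [-0.1, 0.1, -0.4]
width: 0.013
```

```bash
python3 - <<'E'
from h import *
print(pose()[0]['qpos'].round(4), pose()[0]['qd'].round(3)); go((.463,-.250,.20),-5.7)
E
```

```text
[-0.6187  0.2398  1.6081 -0.0282  1.3456 -0.496 ] [-0.004 -0.01   0.013 -0.006  0.015 -0.003]
t 12.1667 pos [ 0.4574 -0.2527  0.2113] ang -6.63 z [-0.058  0.008 -0.998] F [-0.1  0.1 -0.4] w 0.013038552015882242
shift mm [ 5.9 -3.4 11. ] turn -0.9283300522004518
```

Emit:
{"api": "carry_out", "payload": {"series": [[[0,0,-40],0],[[0,0,-40],0],[[0,0,0],0],[[0,0,0],0],[[0,0,0],0]]}}

```text
clock: 12.58
position: [0.4555, -0.2509, 0.2913]
ee_rot: [-0.005, 0.998, -0.059, -0.034]
contact_force: [0.4, -0.5, -1.8]
width: 0.0127
```

```bash
python3 - <<'E'
from h import *
print(pose()[0]['qpos'].round(4), pose()[0]['qd'].round(3)); go((.463,-.250,.20),-5.7)
E
```

```text
[-0.6175  0.2011  1.4618 -0.028   1.5416 -0.4983] [-0.006 -0.007  0.027 -0.001 -0.001 -0.002]
t 12.5833 pos [ 0.4555 -0.2509  0.2913] ang -6.72 z [-0.067  0.014 -0.998] F [ 0.4 -0.5 -1.8] w 0.012733020362660441
shift mm [13.6 -1.3 90.6] turn -1.0212953625079866
```

Emit:
{"api": "carry_out", "payload": {"series": [[[0,0,40],0],[[0,0,40],0],[[0,0,0],0],[[0,0,0],0],[[0,0,0],0]]}}

```text
clock: 13.0
position: [0.4471, -0.2488, 0.2087]
ee_rot: [-0.005, 0.998, -0.059, -0.035]
contact_force: [-0.3, -0.3, 0.0]
width: 0.0128
```

```bash
python3 - <<'E'
from h import *
print(pose()[0]['qpos'].round(4), pose()[0]['qd'].round(3)); go((.463,-.250,.20),-5.7)
E
```

```text
[-0.6234  0.2326  1.6257 -0.0292  1.3481 -0.4975] [-0.001 -0.008 -0.024 -0.002  0.006 -0.001]
t 13.0 pos [ 0.4471 -0.2488  0.2087] ang -6.78 z [-0.069  0.015 -0.998] F [-0.3 -0.3  0. ] w 0.012844597532465916
shift mm [16.4 -0.7  7.5] turn -1.0765912614186375
```

Emit:
{"api": "carry_out", "payload": {"series": [[[0,0,0],7],[[0,0,0],7],[[0,0,0],7],[[0,0,0],7],[[0,0,0],0],[[0,0,0],0]]}}

```text
clock: 13.5
position: [0.4524, -0.2526, 0.2188]
ee_rot: [0.006, 0.952, -0.305, -0.028]
contact_force: [-0.4, 0.2, -0.8]
width: 0.0126
```

```bash
python3 - <<'E'
from h import *
print(pose()[0]['qpos'].round(4), pose()[0]['qd'].round(3)); go((.463,-.250,.20),-5.7)
E
```

```text
[-0.6234  0.227   1.6063 -0.0293  1.3576  0.004 ] [-0.001 -0.012 -0.034  0.     0.015  0.016]
t 13.5 pos [ 0.4524 -0.2526  0.2188] ang -35.59 z [-0.057  0.005 -0.998] F [-0.4  0.2 -0.8] w 0.012622754684560814
shift mm [ 8.  -8.8 18.2] turn -29.89000920173351
```

Emit:
{"api": "carry_out", "payload": {"series": [[[0,0,0],-7],[[0,0,0],-7],[[0,0,0],-7],[[0,0,0],-7],[[0,0,0],0],[[0,0,0],0]]}}

```text
clock: 14.0
position: [0.4557, -0.2549, 0.2255]
ee_rot: [0.002, 0.998, -0.055, -0.024]
contact_force: [0.7, -0.2, -1.6]
width: 0.0128
```

```bash
python3 - <<'E'
from h import *
print(pose()[0]['qpos'].round(4), pose()[0]['qd'].round(3)); go((.463,-.250,.20),-5.7)
E
```

```text
[-0.6232  0.2228  1.5946 -0.0293  1.3624 -0.5065] [-0.001 -0.004 -0.017  0.001  0.006 -0.039]
t 14.0 pos [ 0.4557 -0.2549  0.2255] ang -6.31 z [-0.048 -0.001 -0.999] F [ 0.7 -0.2 -1.6] w 0.012830657593233803
shift mm [ 7.9 -5.9 25.1] turn -0.6140804512660383
```

Emit:
{"api": "carry_out", "payload": {"series": [[[2,0,2],0],[[2,0,2],0],[[2,0,2],0],[[2,0,2],0],[[2,0,2],0],[[2,0,2],0],[[2,0,2],0],[[1,0,1],0],[[0,0,0],0],[[0,0,0],0]]}}

```text
clock: 14.83
position: [0.472, -0.257, 0.2082]
ee_rot: [0.002, 0.998, -0.057, -0.024]
contact_force: [0.3, 0.3, -0.2]
width: 0.013
```

```bash
python3 - <<'E'
from h import *
print(pose()[0]['qpos'].round(4), pose()[0]['qd'].round(3)); go((.463,-.250,.20),-5.7)
E
```

```text
[-0.609   0.2566  1.592  -0.0288  1.3315 -0.4871] [ 0.002  0.005  0.001  0.001 -0.002  0.001]
t 14.8333 pos [ 0.472  -0.257   0.2082] ang -6.57 z [-0.047 -0.001 -0.999] F [ 0.3  0.3 -0.2] w 0.012988156769419742
shift mm [-9.4 -6.   8.7] turn -0.8694900635903515
```

Emit:
{"api": "carry_out", "payload": {"series": [[[0,0,0],7],[[0,0,0],7],[[0,0,0],7],[[0,0,0],7],[[0,0,0],-7],[[0,0,0],-7],[[0,0,0],-7],[[0,0,0],-7],[[0,0,0],0]]}}

```text
clock: 15.58
position: [0.4716, -0.2571, 0.2091]
ee_rot: [0.002, 0.998, -0.06, -0.023]
contact_force: [0.0, -0.2, -0.2]
width: 0.0128
```

```bash
python3 - <<'E'
from h import *
print(pose()[0]['qpos'].round(4), pose()[0]['qd'].round(3)); go((.463,-.250,.20),-5.7)
E
```

```text
[-0.6092  0.2552  1.5918 -0.0292  1.3324 -0.4814] [-0.001 -0.001 -0.001 -0.002  0.001  0.086]
t 15.5833 pos [ 0.4716 -0.2571  0.2091] ang -6.91 z [-0.047 -0.002 -0.999] F [ 0.  -0.2 -0.2] w 0.012782783559618581
shift mm [-9.  -6.1  9.4] turn -1.2091329382560918
```

Emit:
{"api": "carry_out", "payload": {"series": [[[0,0,40],0],[[0,0,0],7],[[0,0,0],7],[[0,0,0],7],[[0,0,0],-7],[[0,0,0],-7],[[0,0,0],-7],[[0,0,0],0]]}}

```text
clock: 16.25
position: [0.4671, -0.2558, 0.1664]
ee_rot: [0.002, 0.997, -0.071, -0.025]
contact_force: [-0.4, 0.3, -1.5]
width: 0.0129
```

```bash
python3 - <<'E'
from h import *
print(pose()[0]['qpos'].round(4), pose()[0]['qd'].round(3)); go((.463,-.250,.20),-5.7)
E
```

```text
[-0.6119  0.2816  1.6665 -0.0304  1.2348 -0.459 ] [-0.001 -0.003  0.    -0.     0.001  0.119]
t 16.25 pos [ 0.4671 -0.2558  0.1664] ang -8.16 z [-0.05   0.    -0.999] F [-0.4  0.3 -1.5] w 0.012900262697504541
shift mm [ -6.5  -4.9 -33.4] turn -2.4627464414914337
```

Emit:
{"api": "carry_out", "payload": {"series": [[[0,0,-6],0],[[0,0,-12],0],[[0,0,-14],0],[[0,0,-14],0],[[0,0,-14],0],[[0,0,-12],0],[[0,0,-10],0],[[0,0,-6],0],[[0,0,0],0],[[0,0,0],0]]}}

```text
clock: 17.08
position: [0.4717, -0.2558, 0.2621]
ee_rot: [0.003, 0.995, -0.092, -0.024]
contact_force: [-0.2, -0.1, -2.4]
width: 0.0124
```

```bash
python3 - <<'E'
from h import *
print(pose()[0]['qpos'].round(4), pose()[0]['qd'].round(3)); go((.463,-.250,.20),-5.7)
E
```

```text
[-0.6071  0.2254  1.4997 -0.0287  1.4557 -0.4181] [-0.    -0.007 -0.014 -0.001  0.004  0.024]
t 17.0833 pos [ 0.4717 -0.2558  0.2621] ang -10.62 z [-0.048 -0.001 -0.999] F [-0.2 -0.1 -2.4] w 0.01244322357955778
shift mm [-6.6 -4.7 62.4] turn -4.922624284558997
```

Emit:
{"api": "carry_out", "payload": {"series": [[[0,0,40],0],[[0,0,0],0],[[0,0,0],0],[[0,0,0],0]]}}

```text
clock: 17.42
position: [0.4669, -0.2538, 0.2193]
ee_rot: [0.001, 0.995, -0.095, -0.027]
contact_force: [-0.0, 0.4, -0.9]
width: 0.0127
```

```bash
python3 - <<'E'
from h import *
print(pose()[0]['qpos'].round(4), pose()[0]['qd'].round(3)); go((.463,-.250,.20),-5.7)
E
```

```text
[-0.6092  0.2443  1.581  -0.0292  1.3618 -0.4129] [ 0.    -0.011 -0.048  0.001 -0.012  0.007]
t 17.4167 pos [ 0.4669 -0.2538  0.2193] ang -10.87 z [-0.054  0.003 -0.999] F [-0.   0.4 -0.9] w 0.012684913474362248
shift mm [-3.5 -3.2 19.5] turn -5.171433348740853
```

Emit:
{"api": "carry_out", "payload": {"series": [[[0,0,0],-7],[[0,0,0],-7],[[0,0,0],7],[[0,0,0],7],[[0,0,0],0],[[0,0,0],0]]}}

```text
clock: 17.92
position: [0.475, -0.2594, 0.23]
ee_rot: [0.006, 0.996, -0.092, -0.018]
contact_force: [0.3, 1.1, -0.7]
width: 0.0124
```

```bash
python3 - <<'E'
from h import *
print(pose()[0]['qpos'].round(4), pose()[0]['qd'].round(3)); go((.463,-.250,.20),-5.7)
E
```

```text
[-0.609   0.2415  1.5574 -0.0292  1.3679 -0.4193] [ 0.001 -0.007 -0.04  -0.     0.008  0.021]
t 17.9167 pos [ 0.475  -0.2594  0.23  ] ang -10.53 z [-0.037 -0.009 -0.999] F [ 0.3  1.1 -0.7] w 0.01240532713776939
shift mm [-12.5  -7.5  30.3] turn -4.829123537725725
```

Emit:
{"api": "carry_out", "payload": {"series": [[[0,0,40],0],[[0,0,0],0],[[0,0,0],0],[[0,0,0],0],[[0,0,0],-7],[[0,0,0],-7],[[0,0,0],7],[[0,0,0],7],[[0,0,0],0],[[0,0,0],0]]}}

```text
clock: 18.75
position: [0.4848, -0.2673, 0.2072]
ee_rot: [0.014, 0.997, -0.081, -0.004]
contact_force: [-0.2, -0.4, -0.9]
width: 0.0129
```

```bash
python3 - <<'E'
from h import *
print(pose()[0]['qpos'].round(4), pose()[0]['qd'].round(3)); go((.463,-.250,.20),-5.7)
E
```

```text
[-0.6105  0.2568  1.5939 -0.0299  1.2841 -0.4402] [-0.    -0.013 -0.04  -0.     0.011  0.01 ]
t 18.75 pos [ 0.4848 -0.2673  0.2072] ang -9.28 z [-0.011 -0.028 -1.   ] F [-0.2 -0.4 -0.9] w 0.012853970781195413
shift mm [-24.3 -13.7   6.9] turn -3.58265452863579
```

Emit:
{"api": "carry_out", "payload": {"series": [[[0,0,-6],0],[[0,0,-12],0],[[0,0,-12],0],[[0,0,-12],0],[[0,0,-8],0],[[0,0,-4],0],[[0,0,0],0],[[0,0,0],0]]}}

```text
clock: 19.42
position: [0.488, -0.2674, 0.2709]
ee_rot: [0.017, 0.997, -0.073, -0.0]
contact_force: [-0.6, 0.2, -1.6]
width: 0.0128
```

Emit:
{"api": "carry_out", "payload": {"series": [[[0,0,40],0],[[0,0,0],0],[[0,0,0],0],[[0,0,0],0],[[0,0,0],-7],[[0,0,0],-7],[[0,0,0],7],[[0,0,0],7],[[0,0,0],0],[[0,0,0],0]]}}

```text
clock: 20.25
position: [0.4928, -0.2719, 0.2392]
ee_rot: [0.02, 0.997, -0.068, 0.006]
contact_force: [-0.3, -0.8, -0.9]
width: 0.0131
```

```bash
python3 - <<'E'
from h import *
print(pose()[0]['qpos'].round(4), pose()[0]['qd'].round(3)); go((.463,-.250,.20),-5.7)
E
```

```text
[-0.6091  0.2387  1.5382 -0.0295  1.3344 -0.4673] [-0.001 -0.007 -0.038 -0.001  0.009  0.016]
t 20.25 pos [ 0.4928 -0.2719  0.2392] ang -7.74 z [ 0.009 -0.041 -0.999] F [-0.3 -0.8 -0.9] w 0.013141038931562014
shift mm [-33.1 -19.2  38. ] turn -2.0430760246004604
```

Emit:
{"api": "carry_out", "payload": {"series": [[[0,0,-40],0],[[0,0,0],0],[[0,0,0],0],[[0,0,0],0],[[0,0,0],7],[[0,0,0],7],[[0,0,0],-7],[[0,0,0],-7],[[0,0,0],0],[[0,0,0],0]]}}

```text
clock: 21.08
position: [0.4951, -0.272, 0.2849]
ee_rot: [0.022, 0.998, -0.064, 0.009]
contact_force: [0.2, -0.7, -1.2]
width: 0.0125
```

```bash
python3 - <<'E'
from h import *
q=pose()[0]['qpos'];print(q.round(4), q[1]+q[2]+q[4]-np.pi); go((.463,-.250,.20),-5.7)
E
```

```text
[-0.6069  0.2155  1.4574 -0.029   1.4293 -0.4761] -0.03940985006196307
t 21.0833 pos [ 0.4951 -0.272   0.2849] ang -7.27 z [ 0.016 -0.046 -0.999] F [ 0.2 -0.7 -1.2] w 0.012509638273860329
shift mm [-36.4 -21.4  83.3] turn -1.5668117779663797
```

Emit:
{"api": "carry_out", "payload": {"series": [[[0,-40,0],0],[[0,0,0],0],[[0,0,0],0],[[0,0,0],-7],[[0,0,0],7],[[0,0,0],-7],[[0,0,0],7],[[0,0,0],0],[[0,0,0],0]]}}

```text
clock: 21.83
position: [0.5008, -0.2307, 0.2825]
ee_rot: [0.021, 0.998, -0.065, 0.01]
contact_force: [0.5, 0.9, -1.2]
width: 0.0129
```

```bash
python3 - <<'E'
from h import *
q=pose()[0]['qpos'];print(q.round(4), q[1]+q[2]+q[4]-np.pi); go((.463,-.250,.20),-5.7)
E
```

```text
[-0.5386  0.1973  1.4869 -0.0293  1.4211 -0.4042] -0.03629139073900056
t 21.8333 pos [ 0.5008 -0.2307  0.2825] ang -7.46 z [ 0.016 -0.044 -0.999] F [ 0.5  0.9 -1.2] w 0.01285018469695263
shift mm [-36.8  20.6  82.7] turn -1.755088086715384
```

Emit:
{"api": "carry_out", "payload": {"series": [[[-5,3,6],0],[[-6,3,10],0],[[-6,3,12],0],[[-6,3,12],0],[[-6,3,8],0],[[-5,3,4],0],[[-2,2,2],0],[[0,0,0],0],[[0,0,0],0],[[0,0,0],0]]}}

```text
clock: 22.67
position: [0.4597, -0.251, 0.2254]
ee_rot: [0.021, 0.998, -0.062, 0.01]
contact_force: [0.3, 0.1, -0.9]
width: 0.0128
```

```bash
python3 - <<'E'
from h import *
q=pose()[0]['qpos'];print(q.round(4), q[1]+q[2]+q[4]-np.pi); go((.463,-.250,.20),-5.7)
E
```

```text
[-0.6142  0.1829  1.6476 -0.0275  1.2718 -0.4817] -0.03924501713475603
t 22.6667 pos [ 0.4597 -0.251   0.2254] ang -7.13 z [ 0.017 -0.044 -0.999] F [ 0.3  0.1 -0.9] w 0.012832765738301239
shift mm [ 2.6 -2.4 25.4] turn -1.4307676419430955
```

Emit:
{"api": "carry_out", "payload": {"series": [[[0,0,-40],0],[[0,0,-40],0],[[0,0,0],0],[[0,0,0],0],[[0,0,0],0],[[0,0,0],-7],[[0,0,0],-7],[[0,0,0],7],[[0,0,0],7],[[0,0,0],0]]}}

```text
clock: 23.5
position: [0.4585, -0.245, 0.3041]
ee_rot: [0.019, 0.998, -0.058, 0.008]
contact_force: [-0.7, 0.5, -0.6]
width: 0.0126
```

```bash
python3 - <<'E'
from h import *
q=pose()[0]['qpos'];print(q.round(4), q[1]+q[2]+q[4]-np.pi,pose()[0]['qd'].round(3)); go((.463,-.250,.20),-5.7)
E
```

```text
[-0.6071  0.1416  1.5045 -0.0252  1.4623 -0.4896] -0.033177972663746225 [ 0.002  0.009  0.017  0.001 -0.008 -0.085]
t 23.5 pos [ 0.4585 -0.245   0.3041] ang -6.58 z [ 0.013 -0.039 -0.999] F [-0.7  0.5 -0.6] w 0.012555742312187795
shift mm [  3.3   0.5 104.3] turn -0.8805522710084119
```

Emit:
{"api": "carry_out", "payload": {"series": [[[0,0,-40],0],[[0,0,-40],0],[[0,0,0],7],[[0,0,0],7],[[0,0,0],7],[[0,0,0],-7],[[0,0,0],-7],[[0,0,0],-7],[[0,0,0],0]]}}

```text
clock: 24.25
position: [0.4536, -0.2381, 0.3747]
ee_rot: [0.013, 0.999, -0.049, -0.003]
contact_force: [-0.8, 0.2, -0.3]
width: 0.0128
```

```bash
python3 - <<'E'
from h import *
q=pose()[0]['qpos'];print(q.round(4), q[1]+q[2]+q[4]-np.pi,pose()[0]['qd'].round(3)); go((.463,-.250,.20),-5.7)
E
```

```text
[-0.6016  0.1287  1.3518 -0.0246  1.6528 -0.5051] -0.008320462314866717 [ 0.001  0.009  0.015 -0.002 -0.003  0.057]
t 24.25 pos [ 0.4536 -0.2381  0.3747] ang -5.66 z [-0.007 -0.025 -1.   ] F [-0.8  0.2 -0.3] w 0.01277465412707809
shift mm [ 11.4   6.5 174.9] turn 0.043948533219841046
```

Emit:
{"api": "carry_out", "payload": {"series": [[[0,0,8],0],[[0,0,16],0],[[0,0,20],0],[[0,0,20],0],[[0,0,20],0],[[0,0,20],0],[[0,0,20],0],[[0,0,14],0],[[0,0,8],0],[[0,0,4],0]]}}

```text
clock: 25.08
position: [0.4504, -0.2401, 0.2104]
ee_rot: [0.011, 0.998, -0.056, -0.005]
contact_force: [0.4, -0.2, -0.3]
width: 0.0127
```

```bash
python3 - <<'E'
from h import *
q=pose()[0]['qpos'];print(q.round(4), q[1]+q[2]+q[4]-np.pi,pose()[0]['qd'].round(3)); go((.463,-.250,.20),-5.7)
E
```

```text
[-0.6088  0.1924  1.6729 -0.0253  1.2739 -0.4903] -0.0023404670065536592 [-0.001  0.041  0.103 -0.001 -0.13   0.012]
t 25.0833 pos [ 0.4504 -0.2401  0.2104] ang -6.37 z [-0.012 -0.021 -1.   ] F [ 0.4 -0.2 -0.3] w 0.012660637272452162
shift mm [13.8  8.2 10.5] turn -0.6717821301842939
```

Emit:
{"api": "carry_out", "payload": {"series": [[[2,1,2],0],[[2,1,3],0],[[2,2,4],0],[[2,2,4],0],[[2,1,4],0],[[2,1,2],-0.5],[[1,0,1],0],[[0,0,0],0],[[0,0,0],0]]}}

```text
clock: 25.83
position: [0.4654, -0.2524, 0.1902]
ee_rot: [0.012, 0.999, -0.052, -0.003]
contact_force: [1.0, 0.7, -1.1]
width: 0.013
```

```bash
python3 - <<'E'
from h import *
go((.464,-.2484,.180),-5.7)
a=snap('side','s3')['frame'][100:260,280:440]; b=snap('top','t3')['frame'][220:340,360:480]
cv2.imwrite('pics/c3.png',cv2.convertScaleAbs(np.hstack([cv2.resize(a,(400,400),interpolation=2),cv2.resize(b,(400,400),interpolation=2)]),alpha=1.4))
E
```

```text
t 25.8333 pos [ 0.4654 -0.2524  0.1902] ang -5.92 z [-0.008 -0.024 -1.   ] F [ 1.   0.7 -1.1] w 0.012956802371915498
shift mm [-1.8 -4.1 10.1] turn -0.2180937550148947
```

View pics/c3.png

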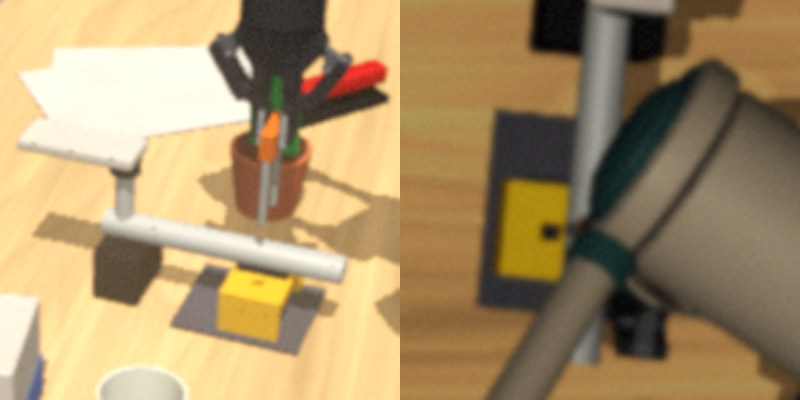

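The side view shows the near leg tip at crop (263,225), the far tip at (275,205), and the near hole at about (258,283). Next I'll compare these with the model.

```bash
python3 - <<'E'
from h import *
s,q,M,b=pose()
c=lambda x,y:(280+x/2.5-.3,100+y/2.5-.3)
print('hole side',onz('s3',c(258,283),.05))
t=lambda x,y:(360+x*.3-.35,220+y*.3-.35)
print('hole top',onz('t3',t(549,232),.05), 'plate TL,BL',onz('t3',t(505,178),.05),onz('t3',t(497,275),.05))
z=-6e-3
for dy in(-.004,0,.004):
  for n,p in(('tip near',(0,-.02+dy,-z+.072-.006*2)),):pass
  P={n:q+M@np.array(p) for n,p in dict(tipA=(0,-.02+dy,.078-.012),tipB=(0,.02+dy,.078-.012),cr=(0,-.024+dy,-.008)).items()}
  for n,p in P.items(): print(dy,n,p.round(4),((proj('s3',p)[0]-[280,100]+.3)*2.5).round(1))
im=cv2.imread('pics/s3_full.png')[138:200,372:402]; o=cv2.resize(im,None,fx=9,fy=9,interpolation=cv2.INTER_CUBIC); cv2.imwrite('pics/c4.png',cv2.convertScaleAbs(o,alpha=1.4))
E
```

```text
hole side [ 0.46447947 -0.23021109  0.05      ]
hole top [ 0.46384587 -0.47922327  0.05      ] plate TL,BL [ 0.49789961 -0.45280142  0.05      ] [ 0.43710136 -0.44587175  0.05      ]
-0.004 tipA [ 0.4673 -0.23    0.1237] [260.7 218. ]
-0.004 tipB [ 0.4632 -0.2698  0.1247] [272.1 196.8]
-0.004 cr [ 0.4683 -0.2243  0.1976] [264.5 151.7]
0 tipA [ 0.4669 -0.234   0.1238] [261.9 215.8]
0 tipB [ 0.4628 -0.2738  0.1248] [273.2 194.7]
0 cr [ 0.4679 -0.2283  0.1977] [265.7 149.6]
0.004 tipA [ 0.4665 -0.238   0.1239] [263.  213.6]
0.004 tipB [ 0.4623 -0.2778  0.1249] [274.3 192.6]
0.004 cr [ 0.4674 -0.2322  0.1978] [266.9 147.5]
```

View pics/c4.png

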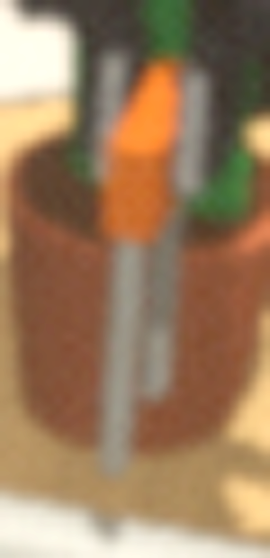

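```bash
python3 - <<'E'
from h import *
from scipy.optimize import least_squares
s,q,M,b=pose()
obs=np.array([(113,472),(155,396),(128,240),(152,150)])/9+[372,138]-.45
# near tip, far tip, crown near-end underside, crown near top edge
pts=np.array([(0,-.02,.072),(0,.02,.072),(0,-.024,0),(0,-.024,-.028)])
f=lambda p:(proj('s3',[q+M@(a+p[:3]) for a in pts])-obs).ravel()
r=least_squares(lambda p:np.r_[f(p),(p[0])/.002],[0,0,.006]); print(r.x, f(r.x).round(2))
for dy in(-.004,0,.004): print(dy,np.abs(f([0,dy,.006])).round(2))
P=r.x; mid=q+M@(np.array([0,0,.072])+P); print('tip mid',mid, 'err mm tool',(M.T@(np.array([.4626,-.2494,mid[2]])-mid)*1e3).round(1), 'z tilt',M[:,2].round(3))
E
```

```text
[-1.47531242e-06  5.79176487e-03  8.57046284e-03] [ 0.62 -0.06  0.46 -0.05  0.43  0.38 -1.45 -0.27]
-0.004 [0.44 1.15 0.56 1.08 0.66 1.47 2.55 0.76]
0 [0.02 0.29 0.11 0.25 0.18 0.63 2.07 0.07]
0.004 [0.48 0.58 0.33 0.58 0.29 0.21 1.59 0.9 ]
tip mid [ 0.46410668 -0.26001789  0.10987888] err mm tool [ -2.6 -10.4  -0.2] z tilt [-0.008 -0.024 -1.   ]
```

Emit:
{"api": "carry_out", "payload": {"series": [[[-0.6,-1.6,0],0],[[-0.6,-1.7,0],0],[[-0.6,-1.7,0],0],[[-0.5,-1.6,0],0],[[0,0,0],0],[[0,0,0],0],[[0,0,0],0]]}}

```text
clock: 26.52
position: [0.4632, -0.2442, 0.1909]
ee_rot: [0.012, 0.999, -0.051, -0.003]
contact_force: [-0.8, -0.2, -1.4]
width: 0.0127
```

```bash
cat >> h.py <<'E'
def aim(tx=.4626,ty=-.2500,zt=.05):
    s,q,M,b=pose(); t=q+M@np.array([0,.001,.078]); l=t+M[:,2]*((t[2]-zt)/-M[2,2])
    print('t',s['clock'],'TCP',q.round(4),'tips z',t[2].round(4),'ang',b.round(2),'z',M[:,2].round(3),'F',s['contact_force'].round(1),'Mo',s['moment'].round(2),'line err mm tool',(M.T@(np.array([tx,ty,zt])-l)*1e3).round(1))
E
python3 - <<'E'
from h import *
aim()
E
```

```text
t 26.5167 TCP [ 0.4632 -0.2442  0.1909] tips z 0.1129 ang -5.9 z [-0.007 -0.024 -1.   ] F [-0.8 -0.2 -1.4] Mo [ 0.05 -0.05 -0.06] line err mm tool [0.6 1.3 0. ]
```

Descend slowly toward the plate (tips to about 0.056).

Emit:
{"api": "carry_out", "payload": {"series": [[[0.2,0.4,4],0],[[0.2,0.4,6],0],[[0,0.3,7],0],[[0,0,7],0],[[0,0,6],0],[[0,0,4],0],[[0,0,2],0],[[0,0,0],0],[[0,0,0],0]]}}

```text
clock: 27.27
position: [0.4628, -0.2467, 0.1497]
ee_rot: [0.012, 0.999, -0.051, -0.004]
contact_force: [0.4, -0.2, -0.6]
width: 0.0126
```

```bash
python3 - <<'E'
from h import *
aim()
E
```

```text
t 27.2667 TCP [ 0.4628 -0.2467  0.1497] tips z 0.0717 ang -5.91 z [-0.009 -0.024 -1.   ] F [ 0.4 -0.2 -0.6] Mo [-0.07 -0.02  0.  ] line err mm tool [ 0.8 -0.1 -0. ]
```

Emit:
{"api": "carry_out", "payload": {"series": [[[0.5,0,3],0],[[0.3,0,4],0],[[0,0,4],0],[[0,0,2],0],[[0,0,0],0],[[0,0,0],0]]}}

```text
clock: 27.77
position: [0.4645, -0.2482, 0.1365]
ee_rot: [0.013, 0.999, -0.051, -0.003]
contact_force: [0.6, -0.8, -1.2]
width: 0.0127
```

```bash
python3 - <<'E'
from h import *
aim()
a=snap('side','s5')['frame'][150:240,350:430]; b=snap('top','t5')['frame'][260:320,385:445]
cv2.imwrite('pics/c5.png',cv2.convertScaleAbs(np.hstack([cv2.resize(a,(480,540),interpolation=2),cv2.resize(b,(320,540),interpolation=2)]),alpha=1.4))
E
```

```text
t 27.7667 TCP [ 0.4645 -0.2482  0.1365] tips z 0.0585 ang -5.89 z [-0.007 -0.026 -1.   ] F [ 0.6 -0.8 -1.2] Mo [-0.12 -0.04 -0.  ] line err mm tool [-1.4 -1.4 -0. ]
```

View pics/c5.png

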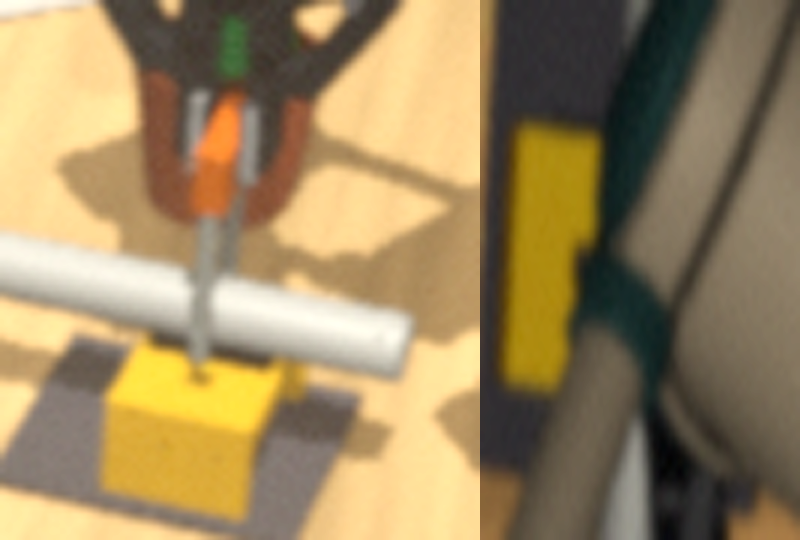

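Emit:
{"api": "carry_out", "payload": {"series": [[[-0.6,-0.6,0],0],[[-0.5,-0.5,0],0],[[0,0,0],0],[[0,0,0],0]]}}

```text
clock: 28.2
position: [0.464, -0.248, 0.1369]
ee_rot: [0.014, 0.999, -0.051, -0.002]
contact_force: [0.7, -1.5, -1.5]
width: 0.0126
```

```bash
python3 - <<'E'
from h import *
aim()
E
```

```text
t 28.2 TCP [ 0.464  -0.248   0.1369] tips z 0.0589 ang -5.87 z [-0.005 -0.029 -1.   ] F [ 0.7 -1.5 -1.5] Mo [-0.27 -0.02  0.04] line err mm tool [-1.  -1.4 -0. ]
```

Emit:
{"api": "carry_out", "payload": {"series": [[[0,0,2],0],[[0,0,2],0],[[0,0,2],0],[[0,0,2],0],[[0,0,2],0],[[0,0,0],0]]}}

```text
clock: 28.7
position: [0.4639, -0.2482, 0.1264]
ee_rot: [0.015, 0.999, -0.051, -0.002]
contact_force: [-1.0, -0.8, -0.4]
width: 0.0127
```

```bash
python3 - <<'E'
from h import *
aim()
E
```

```text
t 28.7 TCP [ 0.4639 -0.2482  0.1264] tips z 0.0485 ang -5.88 z [-0.005 -0.029 -1.   ] F [-1.  -0.8 -0.4] Mo [-0.25 -0.02 -0.04] line err mm tool [-1.  -1.3 -0. ]
```

Emit:
{"api": "carry_out", "payload": {"series": [[[0,0.4,2],0],[[0,0.3,2],0],[[0,0,2],0],[[0,0,2],0],[[0,0,0],0]]}}

```text
clock: 29.12
position: [0.4635, -0.2486, 0.1171]
ee_rot: [0.014, 0.999, -0.051, -0.002]
contact_force: [-0.5, -1.9, -0.4]
width: 0.0127
```

```bash
python3 - <<'E'
from h import *
aim()
E
```

```text
t 29.1167 TCP [ 0.4635 -0.2486  0.1171] tips z 0.0392 ang -5.9 z [-0.006 -0.027 -1.   ] F [-0.5 -1.9 -0.4] Mo [-0.19 -0.04  0.  ] line err mm tool [-0.6 -1.4 -0. ]
```

The tips are about 11 mm below the plate's top with no vertical force, so both legs are in. Continuing.

Emit:
{"api": "carry_out", "payload": {"series": [[[0,0.2,2],0],[[0,0,2],0],[[0,0,2],0],[[0,0,2],0],[[0,0,0],0]]}}

```text
clock: 29.53
position: [0.4636, -0.2494, 0.1086]
ee_rot: [0.014, 0.999, -0.051, -0.002]
contact_force: [-0.6, -1.0, -0.1]
width: 0.0128
```

```bash
python3 - <<'E'
from h import *
aim()
E
```

```text
t 29.5333 TCP [ 0.4636 -0.2494  0.1086] tips z 0.0306 ang -5.88 z [-0.005 -0.028 -1.   ] F [-0.6 -1.  -0.1] Mo [-0.31  0.13 -0.04] line err mm tool [-0.8 -2.  -0.1]
```

Emit:
{"api": "carry_out", "payload": {"series": [[[0,0,2],0],[[0,0,2],0],[[0,0,2],0],[[0,0,0],0]]}}

```text
clock: 29.87
position: [0.4641, -0.2502, 0.1052]
ee_rot: [0.015, 0.999, -0.051, -0.001]
contact_force: [-0.9, -0.0, -3.6]
width: 0.0132
```

```bash
python3 - <<'E'
from h import *
aim()
E
```

```text
t 29.8667 TCP [ 0.4641 -0.2502  0.1052] tips z 0.0273 ang -5.89 z [-0.003 -0.03  -1.   ] F [-0.9 -0.  -3.6] Mo [-0.05 -0.05  0.05] line err mm tool [-1.5 -2.7 -0.1]
```

Emit:
{"api": "carry_out", "payload": {"series": [[[0,0,2.5],0],[[0,0,2.5],0],[[0,0,2.5],0]]}}

```text
clock: 30.12
position: [0.4641, -0.2506, 0.0994]
ee_rot: [0.016, 0.999, -0.051, -0.0]
contact_force: [-1.8, 1.4, 8.4]
width: 0.0122
```

```bash
python3 - <<'E'
from h import *
aim(); f=[]
E
```

```text
t 30.1167 TCP [ 0.4641 -0.2506  0.0994] tips z 0.0214 ang -5.9 z [-0.002 -0.031 -1.   ] F [-1.8  1.4  8.4] Mo [ 0.09  0.47 -0.05] line err mm tool [-1.6 -3.  -0.1]
```

Emit:
{"api": "carry_out", "payload": {"series": [[[0,0,2.5],0],[[0,0,2.5],0],[[0,0,2.5],0]]}}

```text
clock: 30.37
position: [0.4642, -0.2505, 0.0939]
ee_rot: [0.015, 0.999, -0.052, 0.0]
contact_force: [-1.7, 0.4, 9.8]
width: 0.013
```

```bash
python3 - <<'E'
from h import *
aim()
E
```

```text
t 30.3667 TCP [ 0.4642 -0.2505  0.0939] tips z 0.0159 ang -5.93 z [-0.002 -0.031 -1.   ] F [-1.7  0.4  9.8] Mo [ 0.1   0.49 -0.04] line err mm tool [-1.7 -2.7 -0.1]
```

Grip friction is about 10 N as expected, with roughly 4 mm to go. I'll use smaller steps.

Emit:
{"api": "carry_out", "payload": {"series": [[[0,0,2],0],[[0,0,2],0]]}}

```text
clock: 30.53
position: [0.4641, -0.2505, 0.0911]
ee_rot: [0.016, 0.999, -0.052, 0.0]
contact_force: [-1.2, 1.0, 7.2]
width: 0.0129
```

```bash
python3 - <<'E'
from h import *
aim()
E
```

```text
t 30.5333 TCP [ 0.4641 -0.2505  0.0911] tips z 0.0132 ang -5.95 z [-0.001 -0.031 -1.   ] F [-1.2  1.   7.2] Mo [ 0.1   0.52 -0.05] line err mm tool [-1.7 -2.6 -0.1]
```

Emit:
{"api": "carry_out", "payload": {"series": [[[0,0,2],0],[[0,0,1.5],0]]}}

```text
clock: 30.7
position: [0.4642, -0.2505, 0.0895]
ee_rot: [0.016, 0.999, -0.052, 0.001]
contact_force: [-4.4, 1.0, 19.2]
width: 0.0125
```

```bash
python3 - <<'E'
from h import *
aim()
E
```

```text
t 30.7 TCP [ 0.4642 -0.2505  0.0895] tips z 0.0115 ang -5.96 z [-0.    -0.031 -1.   ] F [-4.4  1.  19.2] Mo [ 0.31  0.89 -0.07] line err mm tool [-1.7 -2.6 -0.1]
```

Emit:
{"api": "carry_out", "payload": {"series": [[[0,0,0],0],[[0,0,0],0],[[0,0,0],0]], "fingers": 30}}

```text
clock: 30.95
position: [0.4645, -0.2498, 0.0891]
ee_rot: [0.015, 0.999, -0.052, 0.001]
contact_force: [-0.4, -0.6, 0.9]
width: 0.0302
```

Emit:
{"api": "carry_out", "payload": {"series": [[[0,0,-6],0],[[0,0,-10],0],[[0,0,-15],0],[[0,0,-20],0],[[0,0,-20],0],[[0,0,-12],0],[[0,0,-6],0],[[0,0,0],0]]}}

```text
clock: 31.62
position: [0.4642, -0.2459, 0.1836]
ee_rot: [0.013, 0.999, -0.052, 0.0]
contact_force: [0.8, 0.8, -0.3]
width: 0.0299
```

```bash
python3 - <<'E'
from h import *
aim()
a=snap('side','s6')['frame'][130:240,340:440]; b=snap('top','t6')['frame'][260:320,385:445]
cv2.imwrite('pics/c6.png',cv2.convertScaleAbs(cv2.resize(a,(545,600),interpolation=2),alpha=1.4))
E
```

```text
t 31.6167 TCP [ 0.4642 -0.2459  0.1836] tips z 0.1056 ang -6.01 z [-0.001 -0.027 -1.   ] F [ 0.8  0.8 -0.3] Mo [0.02 0.03 0.03] line err mm tool [-1.4 -0.3 -0. ]
```

View pics/c6.png

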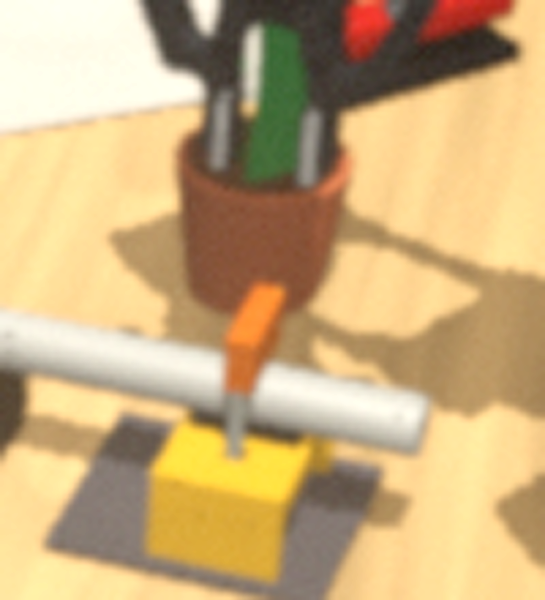

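The U-bolt is released and in place: crown on the tube at (250,340), leg in the hole at (235,455). I'll press once, gently, on the crown with closed fingers to check the seating height.

Emit:
{"api": "carry_out", "payload": {"series": [[[0,0.5,4],0],[[0,0.5,8],0],[[0,0.5,10],0],[[0,0.5,12],0],[[0,0.5,12],0],[[0,0,8],0],[[0,0,5],0],[[0,0,2],0],[[0,0,0],0],[[0,0,0],0]], "fingers": 0, "squeeze": 30}}

```text
clock: 32.55
position: [0.4591, -0.2473, 0.112]
ee_rot: [0.009, 0.999, -0.053, -0.006]
contact_force: [-0.7, 0.2, 0.2]
width: 0.0
```

```bash
python3 - <<'E'
from h import *
aim(); print(manip.get_state()['width'])
E
```

```text
t 32.55 TCP [ 0.4591 -0.2473  0.112 ] tips z 0.0341 ang -6.04 z [-0.014 -0.018 -1.   ] F [-0.7  0.2  0.2] Mo [ 0.    0.01 -0.01] line err mm tool [ 4.5  0.1 -0. ]
7.271342960237258e-06
```

Emit:
{"api": "carry_out", "payload": {"series": [[[0,0,-3],0],[[2,0,0],0],[[2.5,0.5,0],0],[[0,0,0],0],[[0,0,1.5],0],[[0,0,1.5],0],[[0,0,0],0]]}}

```text
clock: 33.13
position: [0.4642, -0.2484, 0.112]
ee_rot: [0.009, 0.999, -0.053, -0.006]
contact_force: [-0.1, -1.0, 1.1]
width: -0.0001
```

```bash
python3 - <<'E'
from h import *
aim()
E
```

```text
t 33.1333 TCP [ 0.4642 -0.2484  0.112 ] tips z 0.0341 ang -6.03 z [-0.014 -0.018 -1.   ] F [-0.1 -1.   1.1] Mo [ 0.03  0.09 -0.04] line err mm tool [-0.8 -0.5 -0. ]
```

Emit:
{"api": "carry_out", "payload": {"series": [[[0,0,1.5],0],[[0,0,1.5],0]]}}

```text
clock: 33.3
position: [0.4644, -0.2485, 0.1118]
ee_rot: [0.01, 0.999, -0.053, -0.006]
contact_force: [-4.3, 2.6, 14.4]
width: -0.0001
```

```bash
python3 - <<'E'
from h import *
aim()
E
```

```text
t 33.3 TCP [ 0.4644 -0.2485  0.1118] tips z 0.0338 ang -6.03 z [-0.013 -0.019 -1.   ] F [-4.3  2.6 14.4] Mo [ 0.36  0.61 -0.01] line err mm tool [-1.  -0.6 -0. ]
```

Crown top is at 0.1118 m (0.112 expected) with a hard stop at 14 N, so it's home. Retreating.

Emit:
{"api": "carry_out", "payload": {"series": [[[0,0,-6],0],[[0,0,-10],0],[[0,0,-15],0],[[0,0,-20],0],[[0,0,-20],0],[[0,0,-20],0],[[0,0,-15],0],[[0,0,-10],0],[[0,0,-5],0],[[0,0,0],0]]}}

```text
clock: 34.13
position: [0.4657, -0.2458, 0.2403]
ee_rot: [0.009, 0.999, -0.053, -0.006]
contact_force: [-0.0, 0.3, -0.1]
width: -0.0002
```

Emit:
{"api": "carry_out", "payload": {"series": [[[-10,0,0],0],[[-20,0,0],0],[[-25,0,0],0],[[-25,0,0],0],[[-20,0,0],0],[[-10,0,0],0],[[-5,0,0],0],[[0,0,0],0],[[0,0,0],0]]}}

```text
clock: 34.88
position: [0.3409, -0.2296, 0.2347]
ee_rot: [0.006, 0.999, -0.052, -0.011]
contact_force: [-1.3, -0.1, -0.1]
width: 0.0
```

```bash
python3 - <<'E'
from h import *
aim()
a=snap('side','s7')['frame'].copy(); snap('top','t7')
a=cv2.convertScaleAbs(a,alpha=1.2)
for p in box(.4642,-.2500,np.radians(-6),.014,.048,.084,.112): u=proj('s7',p)[0].round().astype(int); print(u)
q=((proj('s7',box(.4642,-.2500,np.radians(-6),.014,.048,.084,.112))-[340,130]+.5)*6-.5).astype(np.int32)
z=cv2.resize(a[130:230,340:440],(600,600),interpolation=2)
z2=z.copy(); cv2.polylines(z2,[cv2.convexHull(q)],True,(0,255,0),1)
cv2.imwrite('pics/c7.png',np.hstack([z2[120:480,100:500],cv2.resize(a,(400,300))[:,:].copy() if 0 else cv2.copyMakeBorder(cv2.resize(a,(400,300)),0,60,0,0,0)]))
E
```

```text
t 34.8833 TCP [ 0.3409 -0.2296  0.2347] tips z 0.1568 ang -5.98 z [-0.023 -0.01  -1.   ] F [-1.3 -0.1 -0.1] Mo [-0.04 -0.02 -0.03] line err mm tool [127.2   4.3  -2.7]
[391 193]
[392 183]
[386 203]
[386 193]
[385 191]
[386 182]
[380 201]
[381 191]
```

View pics/c7.png

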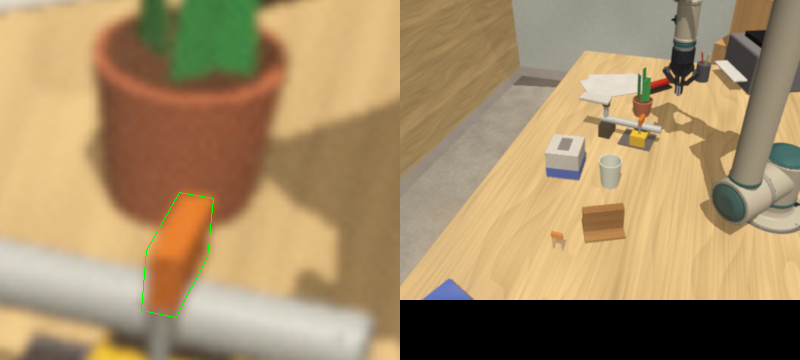

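The crown matches the projected home outline to within a pixel, and the bystanders haven't moved. Handing in.

```bash
python3 -c "
from rig import manip; print(manip.sign_off())"
```

```text
the job is handed in; nothing more can be done
None
```

The larger U-bolt is off the hanger and seated on the lamp's foot tube, with both legs through the yellow bracket. I let go of it, backed the arm clear and handed the job in at about 35 s of the 64 s allowed.

- **Seating:** Rubber friction read about 7–10 N on the way down. The crown stopped on the tube at about 19 N, under the 35 N limit.
- **Height check:** After letting go, I pressed once more on the crown with closed fingers. It stopped hard at 14 N with its top at 111.8 mm, against 112 mm expected.
- **Final picture:** The crown lines up with the projected home outline to within about a pixel. By eye, the cup, tissue box and plant had not moved.

**What went less well:**
- **Tilt:** The fast carry tilted the tool by about 3.5°, and fixing that took about 18 s of extra moves. About 1.8° of sideways tilt remained during insertion.
- **Tube contact:** A leg touched the tube lightly (about 1–2 N) on the way in.
- **Final tilt not measured:** I have no direct measure of the U-bolt's own tilt, only the outline match.

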